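Put four bench items back on their own colour-coded trays

TASK

The four items stand on one another's trays. Put each one upright on its own tray and well centred: the red pipette bulb (centred by its whole length, nozzle included) on the red tray, the blue-capped bottle on the blue tray, the white-domed bottle on the white tray and the black-lidded jar on the yellow tray. A tray has room for only one item, so use the empty green tray (or a free patch of bench) to park things on the way, and never tip an item over.

Things in the scene. Friction and masses are not known exactly. Their poses are not given: they have to be found in the camera images.
- red_bulb: red pipette bulb lying on its side (rigid), 52 x 95 x 52 mm, 40 g. Origin: underside, midway along its 95 mm length, nozzle included (this point belongs over the tray's centre); z up. Fat body towards its +y: grip it 12 mm to +y of the origin, 30 mm up, closing along its x; it looks 52 mm wide but the fingers stop 40 mm apart. Thin nozzle to -y, 19 mm or more above the underside
- cap_bottle: small white bottle with a bright blue screw cap (the cap does not turn), round, 33 mm across the body, 66 mm tall, cap 28 mm across from 48 mm up, about 50 g. Origin: centre of its underside; z up, stands upright. The body is straight-sided up to 37 mm
- dome_bottle: bottle with a large white domed cap over a clear lower part, round, 51 mm across, 98 mm tall, about 90 g; the cap (47 mm across) has straight sides from 50 to 79 mm up. Origin: centre of its underside; z up, stands upright
- lid_jar: low white jar with a flat black lid, round, 60 mm across the lid, 41 mm tall, the lid being its top 15 mm, body 58 mm across, about 70 g. Origin: centre of its underside; z up, stands upright
- tray_red: red colour-coded bench tray fixed to the worktop: round, 96 mm across, floor 4 mm thick, vertical rim 3 mm thick whose top is 7 mm above the worktop, 90 mm across inside. Origin: centre of its underside, on the worktop; z up
- tray_blue: blue colour-coded bench tray fixed to the worktop: round, 96 mm across, floor 4 mm thick, vertical rim 3 mm thick whose top is 7 mm above the worktop, 90 mm across inside. Origin: centre of its underside, on the worktop; z up
- tray_white: white colour-coded bench tray fixed to the worktop: round, 96 mm across, floor 4 mm thick, vertical rim 3 mm thick whose top is 7 mm above the worktop, 90 mm across inside. Origin: centre of its underside, on the worktop; z up
- tray_yellow: yellow colour-coded bench tray fixed to the worktop: round, 96 mm across, floor 4 mm thick, vertical rim 3 mm thick whose top is 7 mm above the worktop, 90 mm across inside. Origin: centre of its underside, on the worktop; z up
- tray_green: green colour-coded bench tray fixed to the worktop: round, 96 mm across, floor 4 mm thick, vertical rim 3 mm thick whose top is 7 mm above the worktop, 90 mm across inside. Origin: centre of its underside, on the worktop; z up. The spare tray: empty at the start
Not all that is in view belongs to the job. What is meant by the cap_bottle is not orange, purple or turquoise, and is the larger of those in its own colour.

How it is judged:
By the outcome, as a careful person would: the job done as asked, in the order asked, and still so for the second after the job is handed in, with the robot touching nothing.
It also fails if it takes over 125 s, if anything falls off the work surface, if the arm or the gripper's body presses on something with over 40 N, if the wrist force passes 120 N, or if a joint passes its speed limit or range.

ROBOT

A 7-joint arm with a two-finger parallel gripper is mounted at the origin on a cart in front of the work surface, level with it; the furniture and walls round the work are solid. World frame = base frame: x ahead of the robot, y to its left, z up, the work surface at z = 0. Lengths are in m, angles in rad, forces in N, time in s.
With the tool pointing down it reaches from about 0.4 to 0.875 m from the base axis. Payload 19.3 kg.
Tool frame: the origin (TCP) lies midway between the tips of the shut fingers; the grasp point (between the pads) lies 19 mm behind it; z points along the fingers, y is the direction in which the jaws open and shut (so a half turn about z gives the same grasp; the last joint's range is limited). The gripper opens to 85 mm and grips with 20 to 120 N. Pads are 22 mm wide; open, the fingers measure 114 mm over their backs; the gripper's body (76 mm by 85 mm) begins 54 mm behind the grasp point. The pads swing forward as they close: fully open they stand 13 mm farther back than shut.
Start: joints at [-1.198, 0.521, -0.036, 1.599, 0.021, 1.021, -0.113], TCP at [0.268, 0.565, 0.231] pointing down, gripper open.
Joint ranges: [-2.91, 2.91], [-0.3, 2.13], [-1.5, 1.42], [0.17, 2.43], [-1.26, 4.41], [0.16, 1.93], [-2.52, 2.52]. Speed limits (rad/s): [1.89, 1.89, 2.39, 2.39, 3.01, 3.01, 3.01].

INTERFACE

Orientations are given as [roll, pitch, yaw] about the fixed x, y, z axes, in that order (R = Rz(yaw) Ry(pitch) Rx(roll)).
In Python, from workcell import bot, eyes gives the robot as it stands. The module is installed in compiled form; this text tells all that it offers.
- The arm moves only by the shell command python3 -m jog 'ROWS' [FORCE]. ROWS is JSON, a list of rows, each an object with "delta_pos": the shift along the world's x, y, z in mm, a list of three; "spin": the turn about the world's z in rad; "claw": the closure, from 0 (fully open) to 1 (shut). In form: [{"delta_pos": [tx, ty, tz], "spin": spin, "claw": claw}, ...]. A call has 1 to 8 rows; each row is the pose to reach, as a shift and turn from the pose measured when the call began; what a row does not reach only later rows make up. A row lasts 1/10 s, in which the tool goes at most 50 mm and 8.59 degrees, less where a joint would pass 70% of its speed; a pose out of reach is approached as far as the arm can. A call with a gripper value outside its range is refused whole. The fingers move at their own pace and stop on an object; FORCE is the grip in N (left out, the last holds). Time passes only in rows, so rows that repeat a pose let the fingers close. It gives the time, the measured TCP pose, the force and the opening at its end, in the units of the state.
- bot.observe(): the state, without advancing time (a new reading comes with each control period).
- eyes.grab_frame(name): name is "side" or "top"; returns the picture (384x512x3 uint8, blue, green, red); there is no depth.
- eyes.camera_params(name): a dict with "fx", "fy", "cx", "cy" (pixels), "k1" (the pictures are not rectified: a ray, as slopes to the right and down, at radius r is drawn at 1 + k1 r^2 times it, then the intrinsics apply), "origin" and "attitude" of the camera in the world. Camera axes: x right, y up, looking along -z (the intrinsics and any distortion apply to the point x, -y, -z); pixel columns grow to the right and rows downward; lengths in m; the calibration is good to about 2 mm. A picture is of the moment at which its call begins. camera_params takes no time and is no camera call.
- bot.job_done(): hands the job in, once; it reports no verdict.
The state is a dict: "clock": time; "qpos": joint angles; "qd": joint speeds; "joint_efforts": joint torques, N m; "position": TCP position; "tool_rot": TCP orientation; "force": force on the tool from outside, world axes, zero at the start; "moment": the same for the moment, N m; "grip_width": finger opening in m.
Only numpy, scipy, OpenCV 4.12 (cv2) and the standard library are available. Lean on these libraries where they do the work, as an engineer would, in place of code of your own. Each camera call takes 0.05 s, during which the arm holds its last target. There are 200 camera calls.

## Working session

There is one attempt and no reset: what is moved stays moved. The work goes in short steps, Python scripts to look and compute and a shell command to move; the robot and the scene stay as the last step left them, time stands still between calls to the robot, and variables do not carry over. Pictures are saved under pics/ and viewed, about 12 in all and at most 16, crops included, and the job is handed in when it is done.

```bash
mkdir -p pics; python3 - <<'E'
from workcell import bot, eyes
import cv2
s=bot.observe(); print(s)
for n in("side","top"):
    print(n,eyes.camera_params(n)); cv2.imwrite(f"pics/{n}0.png",eyes.grab_frame(n))
E
```

```text
{'clock': 0.0, 'qpos': array([-1.19822802,  0.52201523, -0.03633841,  1.59999003,  0.02122936,
        1.02107496, -0.11279175]), 'qd': array([-0.00028851,  0.00108787,  0.0001097 ,  0.00094996,  0.00045768,
        0.00114727,  0.00044349]), 'joint_efforts': array([ 7.80618593e-04, -9.27125144e+01,  1.98032230e+00, -3.69931948e+01,
        1.78771693e-02,  8.26828385e-03,  3.27617545e-05]), 'position': array([0.26767217, 0.56442354, 0.23073129]), 'tool_rot': array([-3.14049521e+00,  9.68211027e-05,  2.69884725e+00]), 'force': array([-0.41786649, -0.27164553, -0.03148308]), 'moment': array([-0.04669993,  0.03008441, -0.01240458]), 'grip_width': 0.0853861197524735}
side {'fx': 453.95760301507244, 'fy': 453.95760301507244, 'cx': 254.02801232946035, 'cy': 190.58605948611913, 'k1': 0.02149996985741407, 'origin': array([0.31189958, 1.18845941, 0.79706345]), 'attitude': array([ 0.97678568, -0.0059195 , -2.95253607])}
top {'fx': 412.64267641438755, 'fy': 412.64267641438755, 'cx': 260.28524538594667, 'cy': 194.6250447534612, 'k1': -0.10458042934457822, 'origin': array([0.32492301, 0.11243868, 1.23039558]), 'attitude': array([ 0.13538667, -0.01863547, -1.5679547 ])}
```

View pics/top0.png

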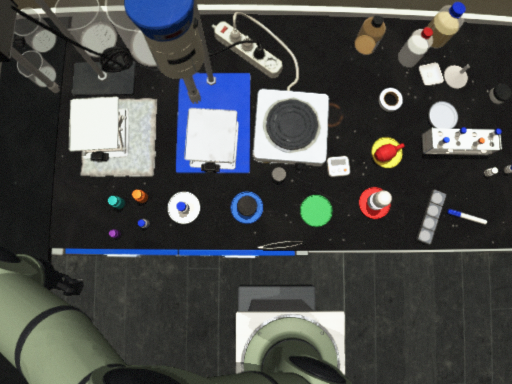

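View pics/side0.png

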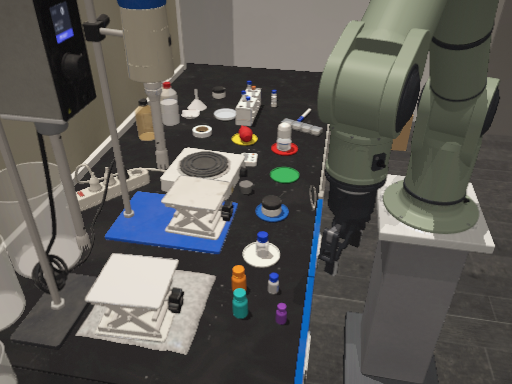

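```bash
cat > h.py <<'E'
import numpy as np, cv2
from scipy.spatial.transform import Rotation as R
from workcell import bot, eyes
P={n:eyes.camera_params(n) for n in("side","top")}
def K(p): return np.array([[p["fx"],0,p["cx"]],[0,p["fy"],p["cy"]],[0,0,1.]])
def rays(n,px):
    p=P[n]; u=cv2.undistortPoints(np.float64(px).reshape(-1,1,2),K(p),np.array([p["k1"],0,0,0]))[:,0]
    return np.c_[u[:,0],-u[:,1],-np.ones(len(u))]@R.from_euler("xyz",p["attitude"]).as_matrix().T
def onz(n,px,z):
    d=rays(n,px); o=P[n]["origin"]; return (o+d*((z-o[2])/d[:,2])[:,None])[:,:2]
def proj(n,pt):
    p=P[n]; c=(np.array(pt)-p["origin"])@R.from_euler("xyz",p["attitude"]).as_matrix()
    a=np.array([c[0],-c[1]])/-c[2]; a=a*(1+p["k1"]*(a@a)); return a[0]*p["fx"]+p["cx"],a[1]*p["fy"]+p["cy"]
HS={"red":[(0,120,60,6,255,255),(172,120,60,180,255,255)],"blue":[(100,120,40,125,255,255)],"green":[(45,100,40,80,255,255)],
 "yellow":[(20,120,60,35,255,255)],"white":[(0,0,140,180,60,255)],"black":[(0,0,0,180,255,70)]}
def mask(im,c):
    h=cv2.cvtColor(im,cv2.COLOR_BGR2HSV); return sum(cv2.inRange(h,np.array(a[:3]),np.array(a[3:])) for a in HS[c])
def blob(im,c,near,rad):
    "pixels of colour c within rad of near, biggest component"
    m=mask(im,c); k=np.zeros_like(m); cv2.circle(k,near,rad,255,-1); m&=k
    n,l,s,_=cv2.connectedComponentsWithStats(m)
    i=1+np.argmax(s[1:,4]); ys,xs=np.where(l==i); return np.c_[xs,ys]
def circ(xy):
    c,r=cv2.minEnclosingCircle((xy*1000).astype(np.float32)); return np.round(np.r_[c,r],1)
E
python3 - <<'E'
from h import *
t=cv2.imread("pics/top0.png"); s=cv2.imread("pics/side0.png")
for c,a,b in[("red",(375,203),(284,148)),("blue",(247,207),(271,212)),("white",(184,207),(261,255)),("yellow",(387,152),(245,139)),("green",(316,211),(284,175))]:
    print(c,circ(onz("top",blob(t,c,a,24),.007)),circ(onz("side",blob(s,c,b,26),.007)))
cap=blob(t,"blue",(183,206),10); print("cap",circ(onz("top",cap,.070)),len(cap))
dec=blob(t,"blue",(143,223),10); print("decoy",circ(onz("top",dec,.05)),len(dec))
lid=blob(t,"black",(248,206),13); print("lid",circ(onz("top",lid,.045)))
for c,q,z in[("cap s",(262,238),.07),("decoy s",(273,277),.05)]:
    b=blob(s,"blue",q,12); print(c,circ(onz("side",b,z-.009)),len(b))
b=blob(s,"black",(271,202),14); print("lid s",circ(onz("side",b,.04)))
d=blob(t,"white",(382,199),14); print("dome px",d.min(0),d.max(0),d.mean(0))
r=blob(t,"red",(388,152),22); print("bulb px",r.min(0),r.max(0),circ(onz("top",r,.03)))
A=np.hstack([cv2.resize(t[180:245,95:215],None,fx=3.3,fy=3.3,interpolation=2),cv2.resize(t[135:200,350:470][:, :120],None,fx=3.3,fy=3.3,interpolation=2)])
B=np.hstack([cv2.resize(s[225:315,225:300],None,fx=3.3,fy=3.3,interpolation=2),cv2.resize(s[115:205,225:300],None,fx=3.3,fy=3.3,interpolation=2),cv2.resize(t[185:245,340:415],None,fx=3.3,fy=3.3)[:].copy()[:198].repeat(1,0) if 0 else cv2.resize(t[180:225,345:420],(248,148)) if 0 else cv2.resize(t[135:225,345:420],None,fx=3.3,fy=3.3,interpolation=2)])
cv2.imwrite("pics/crop1.png",np.vstack([A[:,:742],B[:,:742]]))
E
```

```text
red [ 469.7 -255.    50.5] [ 471.9 -252.5   52. ]
blue [454.2 131.4  50.3] [457.8 132.5  51. ]
white [452.8 319.6  48.6] [456.1 318.9  49.6]
yellow [ 626.7 -299.6   51. ] [ 630.2 -297.4   53.4]
green [445.3 -76.1  50.6] [447.7 -73.9  51.9]
cap [449.5 315.9  12.6] 65
decoy [403.1 434.8  11.2] 51
lid [452.9 129.8  28.6]
cap s [454.8 315.9  22.3] 116
decoy s [406.8 431.   16.3] 84
lid s [462.9 116.1  53.7]
dome px [370 191] [391 209] [380.62109375 199.01953125]
bulb px [375 143] [404 160] [ 625.9 -302.2   50.1]
```

View pics/crop1.png

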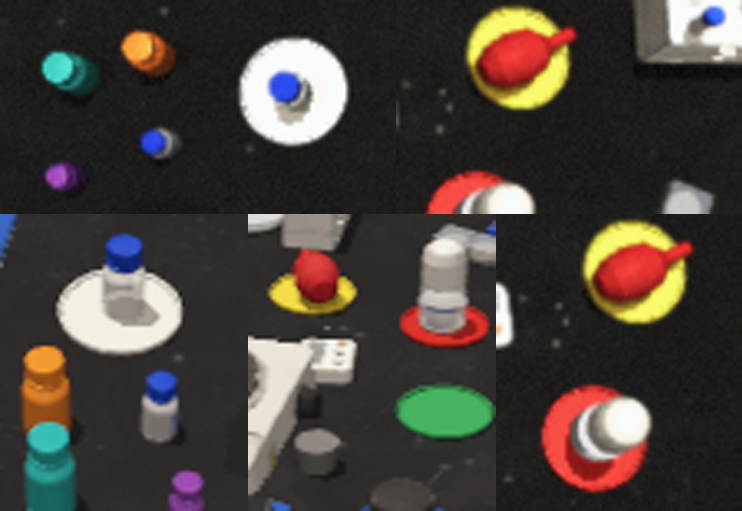

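The cap_bottle candidates in the top view:
- Blue at (183,206), on the white tray. This one is larger: 65 px against 51.
- Small blue at (143,223).
- Orange at (140,196), turquoise at (116,201) and purple at (113,233).
- Blue vial caps by the rack, near (465,132) and (490,171).

I choose (183,206), and the crop confirms it. Next I measure the dome bottle and the bulb and start towards the jar.

```bash
python3 - <<'E'
from h import *
t=cv2.imread("pics/top0.png"); s=cv2.imread("pics/side0.png")
for n,im,q in(("top",t,(388,152)),("side",s,(246,132))):
    xy=onz(n,blob(im,"red",q,22),.032)*1000; r=cv2.minAreaRect(xy.astype(np.float32)); v=cv2.eigen(np.cov(xy.T))[2][0] if 0 else np.linalg.eigh(np.cov(xy.T))[1][:,1]
    a=xy@v; print(n,"bulb rect",r,"axis",v,np.degrees(np.arctan2(v[1],v[0])),"mid",((a.min()+a.max())/2*v+(np.median(xy@[-v[1],v[0]]))*np.array([-v[1],v[0]])),a.max()-a.min())
# dome: project expected model circles for guess
d=blob(t,"white",(384,198),9); print("dome top",circ(onz("top",d,.085)))
w=blob(s,"white",(284,135),16); print("dome side px",w.min(0),w.max(0))
for z in(.06,.08,.1): print(z,[np.round(proj(n,[.4705,-.254,z]),1) for n in("top","side")])
row=[(y,w[w[:,1]==y][:,0].min(),w[w[:,1]==y][:,0].max()) for y in range(w[:,1].min(),w[:,1].max()+1,3)]; print(row)
E
python3 -m jog '[{"delta_pos":[187,-433,-80],"spin":-0.64,"claw":0},{"delta_pos":[187,-433,-80],"spin":-0.64,"claw":0},{"delta_pos":[187,-433,-80],"spin":-0.64,"claw":0},{"delta_pos":[187,-433,-80],"spin":-0.64,"claw":0},{"delta_pos":[187,-433,-80],"spin":-0.64,"claw":0},{"delta_pos":[187,-433,-80],"spin":-0.64,"claw":0},{"delta_pos":[187,-433,-80],"spin":-0.64,"claw":0},{"delta_pos":[187,-433,-80],"spin":-0.64,"claw":0}]' 40
```

```text
top bulb rect ((627.8008422851562, -299.4406433105469), (44.59019088745117, 98.54817962646484), 36.28493118286133) axis [-0.41939726  0.90780281] 114.79654003189286 mid [ 625.35386984 -301.63889419] 99.90199192406322
side bulb rect ((625.3655395507812, -294.783203125), (52.27629852294922, 130.3164520263672), 11.043539047241211) axis [-0.28298609  0.95912401] 106.43850501257448 mid [ 625.18831826 -295.25955407] 131.92641484481067
dome top [ 475.6 -257.5   23.6]
dome side px [277 120] [298 150]
0.06 [array([379.3, 200. ]), array([285.3, 134.7])]
0.08 [array([381.4, 199.2]), array([285.5, 129.6])]
0.1 [array([383.6, 198.3]), array([285.8, 124.4])]
[(120, np.int64(284), np.int64(289)), (123, np.int64(281), np.int64(294)), (126, np.int64(278), np.int64(297)), (129, np.int64(278), np.int64(290)), (132, np.int64(279), np.int64(289)), (135, np.int64(279), np.int64(289)), (138, np.int64(278), np.int64(289)), (141, np.int64(277), np.int64(290)), (144, np.int64(278), np.int64(289)), (147, np.int64(277), np.int64(290)), (150, np.int64(282), np.int64(286))]
clock: 0.9
position: [0.4243, 0.2009, 0.1638]
tool_rot: [-3.141, 0.0, 2.059]
force: [1.0, 0.1, -0.3]
grip_width: 0.0856
```

```bash
python3 -m jog '[{"delta_pos":[16,-35,-10],"spin":0,"claw":0},{"delta_pos":[31,-70,-30],"spin":0,"claw":0},{"delta_pos":[31,-70,-60],"spin":0,"claw":0},{"delta_pos":[31,-70,-60],"spin":0,"claw":0},{"delta_pos":[31,-70,-60],"spin":0,"claw":0}]'; python3 - <<'E'
from h import *
s=eyes.grab_frame("side");t=eyes.grab_frame("top")
cv2.imwrite("pics/j1.png",np.hstack([cv2.resize(s[130:280,190:320],None,fx=3,fy=3,interpolation=2),cv2.resize(t[150:300,190:320],None,fx=3,fy=3,interpolation=2)]))
E
```

```text
clock: 1.4
position: [0.4549, 0.1312, 0.1039]
tool_rot: [-3.139, -0.0, 2.06]
force: [0.9, 0.1, -0.1]
grip_width: 0.0851
```

View pics/j1.png

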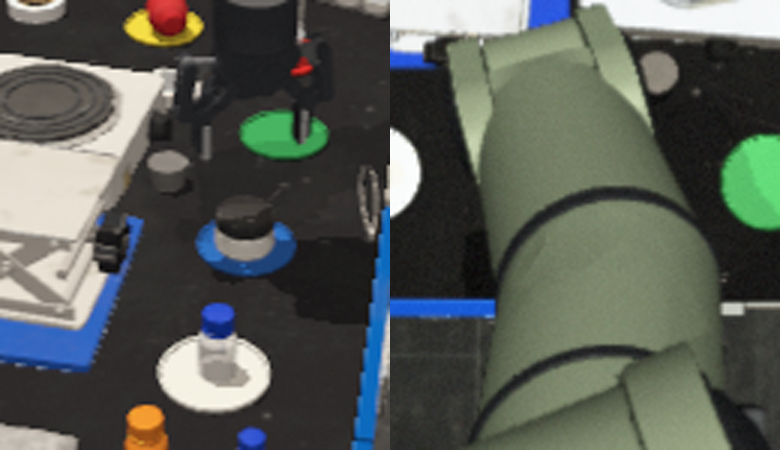

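```bash
python3 - <<'E'
from h import *
for z in(.025,.045,.117,.13): print(z,proj("side",[.455,.131,z]))
a=np.radians(28)
for k in(-1,1): print(proj("side",[.455+k*.0425*np.cos(a),.131+k*.0425*np.sin(a),.117]))
E
```

```text
0.025 (np.float64(272.53161943253997), np.float64(205.67998405454628))
0.045 (np.float64(272.73140133832334), np.float64(200.03973138470448))
0.117 (np.float64(273.48101964208126), np.float64(178.90822885105231))
0.13 (np.float64(273.62169637461636), np.float64(174.94816584752996))
(np.float64(287.7889643024233), np.float64(176.57318427241148))
(np.float64(258.93536694071577), np.float64(181.2816851533862))
```

Side view: the fingers straddle the jar, at about px 258 and 291 against predictions of 259 and 288, and the jar is at about 272. I descend and grip.

```bash
python3 -m jog '[{"delta_pos":[0,0,-40],"spin":0,"claw":0},{"delta_pos":[0,0,-75],"spin":0,"claw":0},{"delta_pos":[0,0,-91],"spin":0,"claw":0},{"delta_pos":[0,0,-91],"spin":0,"claw":0.6},{"delta_pos":[0,0,-91],"spin":0,"claw":0.6},{"delta_pos":[0,0,-91],"spin":0,"claw":0.6},{"delta_pos":[0,0,-91],"spin":0,"claw":0.6},{"delta_pos":[0,0,-91],"spin":0,"claw":0.6}]' 40
```

```text
clock: 2.3
position: [0.4562, 0.1324, 0.0156]
tool_rot: [3.139, -0.0, 2.061]
force: [-3.8, -0.2, 12.5]
grip_width: 0.0558
```

```bash
python3 -m jog '[{"delta_pos":[0,0,0],"spin":0,"claw":0.6},{"delta_pos":[0,0,0],"spin":0,"claw":0.6}]'; python3 - <<'E'
from h import *
s=eyes.grab_frame("side")
cv2.imwrite("pics/j2.png",cv2.resize(s[140:250,210:330],None,fx=5,fy=5,interpolation=2))
E
```

```text
clock: 2.5
position: [0.4569, 0.1329, 0.0167]
tool_rot: [3.137, 0.0, 2.061]
force: [0.5, -0.6, -0.4]
grip_width: 0.0561
```

View pics/j2.png

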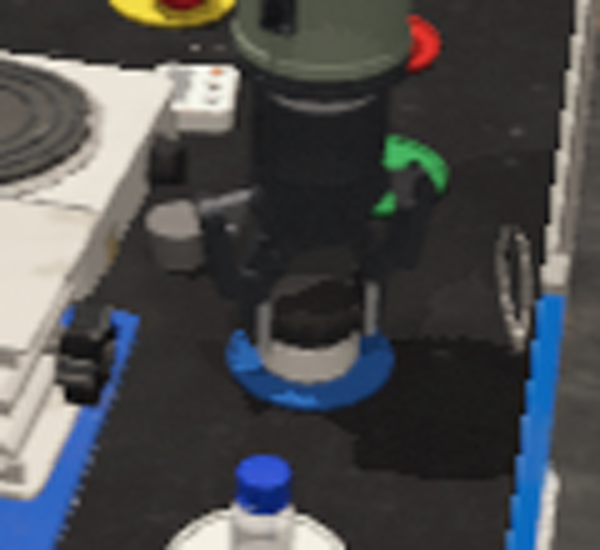

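The jar sits between the pads at about px (273,203). I lift it and carry it to green.

```bash
python3 -m jog '[{"delta_pos":[0,0,20],"spin":0,"claw":0.6},{"delta_pos":[0,0,50],"spin":0,"claw":0.6},{"delta_pos":[-2,-40,60],"spin":0,"claw":0.6},{"delta_pos":[-4,-80,60],"spin":0,"claw":0.6},{"delta_pos":[-6,-125,60],"spin":0,"claw":0.6},{"delta_pos":[-8,-170,60],"spin":0,"claw":0.6},{"delta_pos":[-10,-208,60],"spin":0,"claw":0.6},{"delta_pos":[-10,-208,60],"spin":0,"claw":0.6}]'
python3 -m jog '[{"delta_pos":[0,0,-30],"spin":0,"claw":0.6},{"delta_pos":[0,0,-50],"spin":0,"claw":0.6},{"delta_pos":[0,0,-56],"spin":0,"claw":0.6},{"delta_pos":[0,0,-56],"spin":0,"claw":0.6}]'
python3 - <<'E'
from h import *
s=eyes.grab_frame("side")
cv2.imwrite("pics/j3.png",cv2.resize(s[110:220,220:340],None,fx=4,fy=4,interpolation=2))
E
```

```text
clock: 3.35
position: [0.4461, -0.0803, 0.0769]
tool_rot: [3.138, 0.002, 2.054]
force: [0.3, 0.3, -1.3]
grip_width: 0.056
clock: 3.75
position: [0.4458, -0.08, 0.0206]
tool_rot: [3.139, 0.001, 2.054]
force: [0.2, 0.5, -0.4]
grip_width: 0.0559
```

View pics/j3.png

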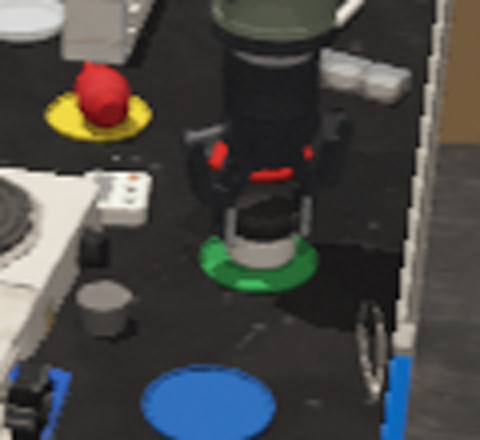

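```bash
python3 -m jog '[{"delta_pos":[0,0,-3],"spin":0,"claw":0.6},{"delta_pos":[0,0,-4],"spin":0,"claw":0.6},{"delta_pos":[0,0,-4],"spin":0,"claw":0.2},{"delta_pos":[0,0,-4],"spin":0,"claw":0},{"delta_pos":[0,0,-4],"spin":0,"claw":0},{"delta_pos":[0,0,20],"spin":0,"claw":0},{"delta_pos":[0,0,60],"spin":0,"claw":0},{"delta_pos":[0,0,100],"spin":0,"claw":0}]'
python3 -m jog '[{"delta_pos":[0,50,10],"spin":0,"claw":0},{"delta_pos":[0,100,10],"spin":0,"claw":0},{"delta_pos":[0,150,10],"spin":0,"claw":0},{"delta_pos":[0,200,10],"spin":0,"claw":0},{"delta_pos":[0,250,10],"spin":0,"claw":0},{"delta_pos":[2,300,10],"spin":0,"claw":0},{"delta_pos":[4,350,10],"spin":0,"claw":0},{"delta_pos":[4,390,10],"spin":0,"claw":0}]'
python3 - <<'E'
from h import *
t=eyes.grab_frame("top");s=eyes.grab_frame("side");cv2.imwrite("pics/t2.png",t);cv2.imwrite("pics/s2.png",s)
lid=blob(t,"black",(316,210),11); print("lid",circ(onz("top",lid,.045)))
print("green",circ(onz("top",blob(t,"green",(316,211),24),.007)), circ(onz("top",np.vstack([blob(t,"green",(316,211),24),blob(t,"green",(316,211),24)]),.007)))
print(blob(s,"blue",(262,238),12).mean(0),bot.observe()["position"])
E
```

```text
clock: 4.6
position: [0.4456, -0.0801, 0.1223]
tool_rot: [3.139, 0.001, 2.054]
force: [0.8, -0.2, -0.2]
grip_width: 0.0853
clock: 5.4
position: [0.4491, 0.3129, 0.1324]
tool_rot: [3.139, 0.001, 2.056]
force: [1.3, -0.5, 0.2]
grip_width: 0.0856
lid [442.5 -78.2  28.3]
green [445.  -76.6  50.1] [445.  -76.6  50.1]
[262.21848739 236.26890756] [0.44832554 0.31587285 0.13209692]
```

```bash
python3 -m jog '[{"delta_pos":[3,0,-40],"spin":0,"claw":0},{"delta_pos":[3,0,-80],"spin":0,"claw":0},{"delta_pos":[3,0,-110],"spin":0,"claw":0},{"delta_pos":[3,0,-121],"spin":0,"claw":0.3},{"delta_pos":[3,0,-121],"spin":0,"claw":0.9},{"delta_pos":[3,0,-121],"spin":0,"claw":0.9},{"delta_pos":[3,0,-121],"spin":0,"claw":0.9},{"delta_pos":[3,0,-121],"spin":0,"claw":0.9}]' 30
python3 -m jog '[{"delta_pos":[0,0,0],"spin":0,"claw":0.9},{"delta_pos":[0,0,0],"spin":0,"claw":0.9},{"delta_pos":[0,0,20],"spin":0,"claw":0.9},{"delta_pos":[0,0,60],"spin":0,"claw":0.9},{"delta_pos":[0,0,60],"spin":0,"claw":0.9}]'
python3 - <<'E'
from h import *
t=eyes.grab_frame("top");s=eyes.grab_frame("side");cv2.imwrite("pics/t3.png",t);cv2.imwrite("pics/s3.png",s)
print("white",circ(onz("side",blob(s,"white",(261,255),26),.007)),"blue",circ(onz("top",blob(t,"blue",(247,207),24),.007)),circ(onz("side",blob(s,"blue",(271,212),26),.007)))
p=bot.observe()["position"]; print(p,proj("side",[p[0],p[1],.065]))
cv2.imwrite("pics/c3.png",cv2.resize(s[160:280,200:320],None,fx=4,fy=4,interpolation=2))
E
```

```text
clock: 6.3
position: [0.4521, 0.3163, 0.0128]
tool_rot: [3.136, -0.002, 2.061]
force: [-0.0, -1.0, 5.5]
grip_width: 0.0317
clock: 6.8
position: [0.454, 0.3176, 0.077]
tool_rot: [3.13, -0.003, 2.06]
force: [-0.1, 0.3, -1.3]
grip_width: 0.0312
white [455.6 319.4  49.3] blue [454.  131.3  50.2] [474.  162.9  28.7]
[0.45248659 0.31683283 0.0737646 ] (np.float64(262.5393386818046), np.float64(235.48575139545704))
```

View pics/c3.png

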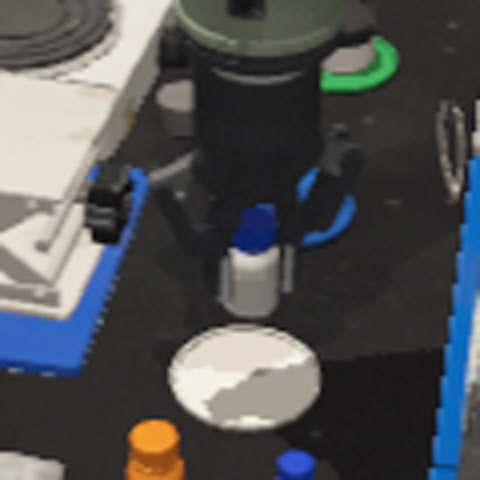

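```bash
python3 -m jog '[{"delta_pos":[1,-40,0],"spin":0,"claw":0.9},{"delta_pos":[2,-80,0],"spin":0,"claw":0.9},{"delta_pos":[3,-120,0],"spin":0,"claw":0.9},{"delta_pos":[3,-155,0],"spin":0,"claw":0.9},{"delta_pos":[3,-185,0],"spin":0,"claw":0.9},{"delta_pos":[3,-185,0],"spin":0,"claw":0.9},{"delta_pos":[3,-185,0],"spin":0,"claw":0.9},{"delta_pos":[3,-185,0],"spin":0,"claw":0.9}]'
python3 - <<'E'
from h import *
s=eyes.grab_frame("side");cv2.imwrite("pics/s4.png",s)
p=bot.observe()["position"]; print(p)
z=p[2]-.0138+.004+.057
q=proj("side",[p[0],p[1],z]); b=blob(s,"blue",(int(q[0]),int(q[1])),9)
print("pred cap",q,"seen mid",(b.min(0)+b.max(0))/2,b.min(0),b.max(0))
E
```

```text
clock: 7.7
position: [0.4553, 0.1328, 0.0734]
tool_rot: [3.134, -0.003, 2.062]
force: [0.3, -0.4, -0.8]
grip_width: 0.0313
[0.45533092 0.13288958 0.07346522]
pred cap (np.float64(273.2984994696468), np.float64(178.141721391162)) seen mid [273.5 177.5] [269 173] [278 182]
```

```bash
python3 -m jog '[{"delta_pos":[0,-1,-35],"spin":0,"claw":0.9},{"delta_pos":[0,-1,-55],"spin":0,"claw":0.9},{"delta_pos":[0,-1,-59],"spin":0,"claw":0.9},{"delta_pos":[0,-1,-59],"spin":0,"claw":0.9},{"delta_pos":[0,-1,-59],"spin":0,"claw":0.9}]'
python3 -m jog '[{"delta_pos":[0,0,0],"spin":0,"claw":0.4},{"delta_pos":[0,0,0],"spin":0,"claw":0},{"delta_pos":[0,0,0],"spin":0,"claw":0},{"delta_pos":[0,0,5],"spin":0,"claw":0},{"delta_pos":[0,0,40],"spin":0,"claw":0},{"delta_pos":[0,0,90],"spin":0,"claw":0},{"delta_pos":[0,0,120],"spin":0,"claw":0},{"delta_pos":[0,0,120],"spin":0,"claw":0}]'
python3 -m jog '[{"delta_pos":[0,-50,0],"spin":0,"claw":0},{"delta_pos":[2,-100,0],"spin":0,"claw":0},{"delta_pos":[4,-150,10],"spin":0,"claw":0},{"delta_pos":[7,-200,20],"spin":0,"claw":0},{"delta_pos":[10,-245,20],"spin":0,"claw":0},{"delta_pos":[10,-245,20],"spin":0,"claw":0},{"delta_pos":[10,-245,20],"spin":0,"claw":0}]'
python3 - <<'E'
from h import *
t=eyes.grab_frame("top");s=eyes.grab_frame("side");cv2.imwrite("pics/t5.png",t);cv2.imwrite("pics/s5.png",s)
print(bot.observe()["position"])
cv2.imwrite("pics/c5.png",np.hstack([cv2.resize(t[150:270,200:330],None,fx=3,fy=3,interpolation=2),cv2.resize(t[110:230,340:470],None,fx=3,fy=3,interpolation=2)]))
cv2.imwrite("pics/c5.png",np.vstack([cv2.imread("pics/c5.png")[:300],cv2.resize(s[90:190,210:340],None,fx=3,fy=3,interpolation=2)[:, :].copy() if 0 else np.hstack([cv2.resize(s[100:200,220:350],None,fx=3,fy=3,interpolation=2),cv2.resize(s[160:260,210:340],None,fx=3,fy=3,interpolation=2)])]))
E
```

```text
clock: 8.25
position: [0.4556, 0.1324, 0.015]
tool_rot: [3.133, -0.002, 2.063]
force: [0.1, 1.1, -0.4]
grip_width: 0.0312
clock: 9.05
position: [0.4573, 0.133, 0.139]
tool_rot: [3.127, -0.002, 2.063]
force: [-0.6, -0.2, -0.3]
grip_width: 0.0853
clock: 9.75
position: [0.4669, -0.1129, 0.1588]
tool_rot: [3.128, -0.002, 2.06]
force: [-0.7, 1.7, 0.0]
grip_width: 0.0855
[ 0.46716187 -0.11102511  0.15881334]
```

View pics/c5.png

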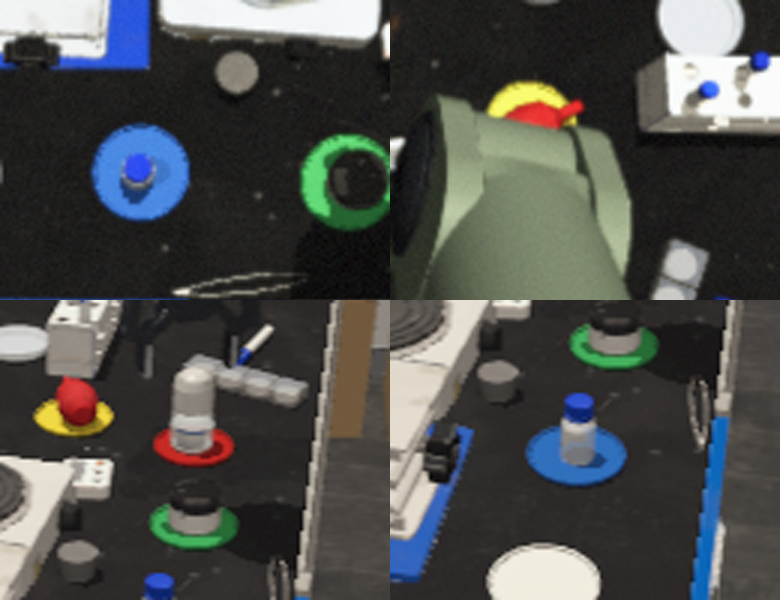

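```bash
python3 -m jog '[{"delta_pos":[3,-45,0],"spin":0,"claw":0},{"delta_pos":[5,-90,0],"spin":0,"claw":0},{"delta_pos":[8,-125,0],"spin":0,"claw":0},{"delta_pos":[8,-145,0],"spin":0,"claw":0},{"delta_pos":[8,-145,0],"spin":0,"claw":0},{"delta_pos":[8,-145,0],"spin":0,"claw":0}]'
python3 - <<'E'
from h import *
t=cv2.imread("pics/t5.png"); s=eyes.grab_frame("side");p=bot.observe()["position"];print(p)
h=cv2.cvtColor(t,cv2.COLOR_BGR2HSV); x,y=247,206
print(h[200:213,240:254,2])
tr=blob(t,"blue",(247,207),24); print("tray",circ(onz("top",tr,.007)))
for z in (.01,.05,.08,.1,.17): print(z,proj("side",[.475,-.2565,z]))
cv2.imwrite("pics/c6.png",cv2.resize(s[70:170,230:340],None,fx=5,fy=5,interpolation=2))
E
```

```text
clock: 10.45
position: [0.4754, -0.2546, 0.1585]
tool_rot: [3.128, -0.003, 2.065]
force: [-0.3, 0.2, -1.4]
grip_width: 0.0852
[ 0.47549907 -0.25420011  0.15858911]
[[229 227 228 227 228 230 231 229 227 228 228 227 228 229]
 [228 227 222 209 233 239 238 231 219 227 226 229 229 228]
 [228 220 217 232 238 241 241 239 234 224 196 210 226 226]
 [226 223 232 237 240 240 242 241 239 223 174 197 205 208]
 [222 211 234 238 240 242 242 241 239 230 184 181 200 203]
 [207 199 234 238 240 243 242 240 240 232 198 191 201 201]
 [194 185 232 238 240 241 241 239 239 234 220 197 201 201]
 [189 186 236 238 239 239 240 239 237 221 172 176 198 201]
 [196 175 191 229 237 239 238 236 224 185 153 172 199 200]
 [148 132 131 161 206 230 230 228 166 142 152 170 197 199]
 [128 114 122 122 135 147 162 147 123 134 130 182 199 200]
 [130 106 107 113 135 142 148 131 102  97 124 193 209 222]
 [139 110 106 104 103 103 100 100  92  92 137 203 224 226]]
tray [453.9 131.3  50.3]
0.01 (np.float64(283.5285894050241), np.float64(146.70895690668738))
0.05 (np.float64(284.00574508817317), np.float64(136.8056512856307))
0.08 (np.float64(284.37284574295523), np.float64(129.19441829155477))
0.1 (np.float64(284.622130609604), np.float64(124.02980260067964))
0.17 (np.float64(285.5246789901866), np.float64(105.35728857969401))
```

View pics/c6.png

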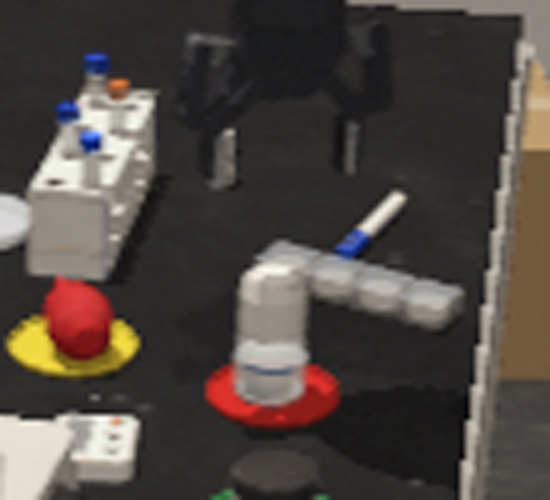

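The side view shows the base at about px (283.6,147), against a prediction of (283.5,146.7). I descend and grip the dome cap.

```bash
python3 -m jog '[{"delta_pos":[0,-2,-20],"spin":0,"claw":0},{"delta_pos":[0,-2,-60],"spin":0,"claw":0},{"delta_pos":[0,-2,-95],"spin":0,"claw":0},{"delta_pos":[0,-2,-113],"spin":0,"claw":0},{"delta_pos":[0,-2,-113],"spin":0,"claw":0.7},{"delta_pos":[0,-2,-113],"spin":0,"claw":0.7},{"delta_pos":[0,-2,-113],"spin":0,"claw":0.7},{"delta_pos":[0,-2,-113],"spin":0,"claw":0.7}]' 40
python3 -m jog '[{"delta_pos":[0,0,0],"spin":0,"claw":0.7},{"delta_pos":[0,0,0],"spin":0,"claw":0.7}]'
python3 -m jog '[{"delta_pos":[0,0,30],"spin":0,"claw":0.7},{"delta_pos":[0,0,70],"spin":0,"claw":0.7},{"delta_pos":[0,0,110],"spin":0,"claw":0.7},{"delta_pos":[0,0,120],"spin":0,"claw":0.7},{"delta_pos":[0,0,120],"spin":0,"claw":0.7}]'
python3 - <<'E'
from h import *
print("cap",onz("top",[[245.5,204.9]],.07))
s=eyes.grab_frame("side");p=bot.observe()["position"];print(p)
b=blob(s,"red",(284,148),26);print("red tray side",circ(onz("side",b,.007)))
cv2.imwrite("pics/s7.png",s);cv2.imwrite("pics/c7.png",cv2.resize(s[70:170,230:340],None,fx=3,fy=3,interpolation=2))
E
```

```text
clock: 11.3
position: [0.4764, -0.2559, 0.0472]
tool_rot: [3.126, -0.002, 2.066]
force: [-0.1, 2.1, 6.8]
grip_width: 0.045
clock: 11.5
position: [0.477, -0.256, 0.0483]
tool_rot: [3.125, -0.001, 2.067]
force: [-0.1, -0.4, -0.8]
grip_width: 0.0451
clock: 12.0
position: [0.4778, -0.2562, 0.1701]
tool_rot: [3.122, 0.002, 2.067]
force: [0.1, 0.3, -2.9]
grip_width: 0.045
cap [[0.45353332 0.13299178]]
[ 0.47714335 -0.25589872  0.16849754]
red tray side [ 472.5 -254.1   53.6]
```

View pics/c7.png

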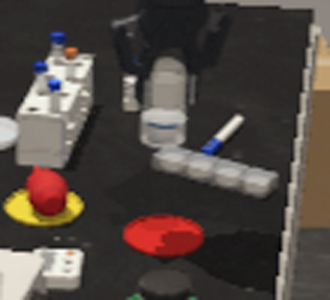

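```bash
python3 -m jog '[{"delta_pos":[-2,30,0],"spin":0,"claw":0.7},{"delta_pos":[-4,70,0],"spin":0,"claw":0.7},{"delta_pos":[-6,110,0],"spin":0,"claw":0.7},{"delta_pos":[-8,150,0],"spin":0,"claw":0.7},{"delta_pos":[-10,190,0],"spin":0,"claw":0.7},{"delta_pos":[-12,230,0],"spin":0,"claw":0.7},{"delta_pos":[-12,270,0],"spin":0,"claw":0.7},{"delta_pos":[-12,310,0],"spin":0,"claw":0.7}]'
python3 -m jog '[{"delta_pos":[-2,40,0],"spin":0,"claw":0.7},{"delta_pos":[-4,80,0],"spin":0,"claw":0.7},{"delta_pos":[-6,120,0],"spin":0,"claw":0.7},{"delta_pos":[-8,160,0],"spin":0,"claw":0.7},{"delta_pos":[-8,200,0],"spin":0,"claw":0.7},{"delta_pos":[-8,235,0],"spin":0,"claw":0.7},{"delta_pos":[-8,255,0],"spin":0,"claw":0.7},{"delta_pos":[-8,255,0],"spin":0,"claw":0.7}]'
python3 -m jog '[{"delta_pos":[0,0,0],"spin":0,"claw":0.7},{"delta_pos":[0,0,0],"spin":0,"claw":0.7}]'; python3 -c "
from h import *
print(bot.observe()['position'])"
```

```text
clock: 12.85
position: [0.4641, 0.0556, 0.1671]
tool_rot: [3.126, -0.001, 2.067]
force: [2.0, 0.3, -0.9]
grip_width: 0.0453
clock: 13.65
position: [0.455, 0.3129, 0.1655]
tool_rot: [3.128, -0.001, 2.07]
force: [-0.3, -0.8, -1.0]
grip_width: 0.0451
clock: 13.85
position: [0.4549, 0.3117, 0.1647]
tool_rot: [3.129, -0.001, 2.069]
force: [0.3, -0.3, -1.0]
grip_width: 0.0453
[0.45486517 0.31174441 0.16474105]
```

```bash
python3 -m jog '[{"delta_pos":[0,8,-20],"spin":0,"claw":0.7},{"delta_pos":[0,8,-50],"spin":0,"claw":0.7},{"delta_pos":[0,8,-80],"spin":0,"claw":0.7},{"delta_pos":[0,8,-95],"spin":0,"claw":0.7},{"delta_pos":[0,8,-95],"spin":0,"claw":0.7},{"delta_pos":[0,8,-95],"spin":0,"claw":0.7}]'
python3 - <<'E'
from h import *
s=eyes.grab_frame("side");p=bot.observe()["position"];print(p)
z=p[2]-.0483+.004;print(proj("side",[p[0],p[1],z]),proj("side",[.455,.3194,.004]))
cv2.imwrite("pics/c8.png",cv2.resize(s[180:290,200:320],None,fx=4,fy=4,interpolation=2))
E
```

```text
clock: 14.45
position: [0.4552, 0.319, 0.0701]
tool_rot: [3.13, -0.0, 2.068]
force: [-0.5, -0.6, -0.8]
grip_width: 0.0452
[0.45542288 0.31940401 0.07057947]
(np.float64(260.9871677100565), np.float64(247.69132725503232)) (np.float64(261.02414003552457), np.float64(254.2540628809574))
```

View pics/c8.png

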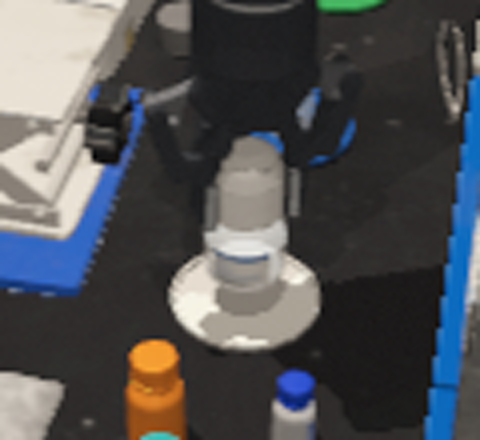

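The base is at about px (261,247), as predicted, centred over the white tray. I lower it, release, and go back towards the bulb.

```bash
python3 -m jog '[{"delta_pos":[0,0,-15],"spin":0,"claw":0.7},{"delta_pos":[0,0,-21],"spin":0,"claw":0.7},{"delta_pos":[0,0,-22],"spin":0,"claw":0.7},{"delta_pos":[0,0,-22],"spin":0,"claw":0.7}]'
python3 -m jog '[{"delta_pos":[0,0,0],"spin":0,"claw":0.4},{"delta_pos":[0,0,0],"spin":0,"claw":0},{"delta_pos":[0,0,0],"spin":0,"claw":0},{"delta_pos":[0,0,5],"spin":0,"claw":0},{"delta_pos":[0,0,40],"spin":0,"claw":0},{"delta_pos":[0,0,85],"spin":0,"claw":0},{"delta_pos":[0,0,120],"spin":0,"claw":0},{"delta_pos":[0,-40,120],"spin":0,"claw":0}]'
python3 -m jog '[{"delta_pos":[0,-50,0],"spin":0,"claw":0},{"delta_pos":[0,-100,0],"spin":0,"claw":0},{"delta_pos":[0,-150,0],"spin":0,"claw":0},{"delta_pos":[0,-200,0],"spin":0,"claw":0},{"delta_pos":[0,-240,0],"spin":0,"claw":0},{"delta_pos":[0,-280,0],"spin":0,"claw":0},{"delta_pos":[0,-280,0],"spin":0,"claw":0}]'
python3 - <<'E'
from h import *
t=eyes.grab_frame("top");s=eyes.grab_frame("side");cv2.imwrite("pics/t9.png",t);cv2.imwrite("pics/s9.png",s)
print(bot.observe()["position"],bot.observe()["tool_rot"])
print("red",circ(onz("top",blob(t,"red",(375,203),24),.007)))
b=blob(t,"red",(388,152),22); print(b.min(0),b.max(0),len(b))
cv2.imwrite("pics/c9.png",np.hstack([cv2.resize(t[130:180,360:425],None,fx=6,fy=6,interpolation=2),cv2.resize(t[180:230,155:220],None,fx=6,fy=6,interpolation=2)]))
E
```

```text
clock: 14.9
position: [0.4553, 0.3194, 0.0484]
tool_rot: [3.129, -0.001, 2.069]
force: [-0.2, -0.9, -1.4]
grip_width: 0.0453
clock: 15.7
position: [0.4566, 0.2843, 0.1731]
tool_rot: [3.121, -0.003, 2.074]
force: [1.7, -0.7, -0.6]
grip_width: 0.0855
clock: 16.4
position: [0.4563, -0.0007, 0.1736]
tool_rot: [3.121, -0.002, 2.067]
force: [-0.1, 1.2, 1.2]
grip_width: 0.0859
[0.45669152 0.00354809 0.17350775] [ 3.11998395 -0.00327021  2.07165375]
red [ 469.6 -256.2   50.6]
[375 143] [404 160] 307
```

View pics/c9.png

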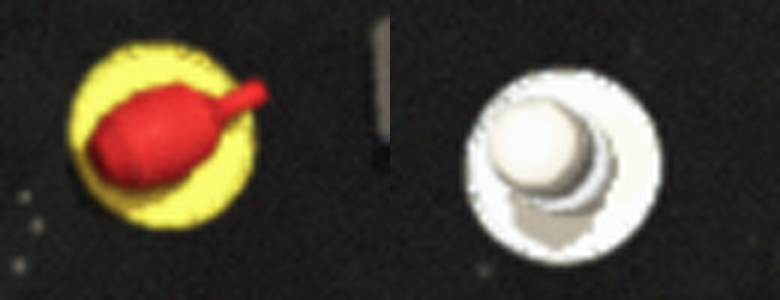

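```bash
python3 - <<'E'
from h import *
print("dome",onz("top",[[180.4,204.3]],.085)*1000, "white",circ(onz("top",blob(cv2.imread("pics/t9.png"),"white",(184,207),24),.007)))
a,b=onz("top",[[404.0,145.5],[375.2,156.8]],.031)*1000; d=a-b; L=np.hypot(*d); print(a,b,(a+b)/2,L,np.degrees(np.arctan2(d[1],d[0])))
g=(a+b)/2-12*d/L; print("grip",g)
E
```

```text
dome [[452.55370321 314.69138381]] white [452.8 319.6  48.6]
[ 641.86000826 -347.1113889 ] [ 605.35625407 -255.65031185] [ 623.60813117 -301.38085038] 98.47666061465314 -68.24217261094422
grip [ 619.1599193  -290.23574333]
```

```bash
python3 -m jog '[{"delta_pos":[24,-42,0],"spin":-0.12,"claw":0},{"delta_pos":[48,-84,0],"spin":-0.12,"claw":0},{"delta_pos":[72,-126,0],"spin":-0.12,"claw":0},{"delta_pos":[96,-168,0],"spin":-0.12,"claw":0},{"delta_pos":[120,-210,0],"spin":-0.12,"claw":0},{"delta_pos":[144,-252,0],"spin":-0.12,"claw":0},{"delta_pos":[164,-293,0],"spin":-0.12,"claw":0},{"delta_pos":[164,-293,0],"spin":-0.12,"claw":0}]'
python3 -m jog '[{"delta_pos":[0,0,-20],"spin":0,"claw":0},{"delta_pos":[0,0,-40],"spin":0,"claw":0},{"delta_pos":[0,0,-60],"spin":0,"claw":0},{"delta_pos":[0,0,-60],"spin":0,"claw":0}]'
python3 - <<'E'
from h import *
s=eyes.grab_frame("side");p=bot.observe()["position"];print(p)
cv2.imwrite("pics/s10.png",s)
a=np.radians(23)
for k in(-1,1): print("finger ground shadow",proj("side",[p[0]+k*.0425*np.cos(a),p[1]+k*.0425*np.sin(a),.034]))
b=blob(s,"red",(246,132),20);print(b.min(0),b.max(0))
d=cv2.resize(s[190:290,215:310],None,fx=5,fy=5,interpolation=2)
cv2.imwrite("pics/c10.png",np.hstack([cv2.resize(s[65:165,200:265],None,fx=5,fy=5,interpolation=2),d])[:, :800])
E
```

```text
clock: 17.3
position: [0.6217, -0.2939, 0.1729]
tool_rot: [3.121, -0.001, 1.948]
force: [-0.7, 1.5, -0.1]
grip_width: 0.0854
clock: 17.7
position: [0.6211, -0.2915, 0.1104]
tool_rot: [3.123, -0.004, 1.95]
force: [0.2, -0.1, 1.1]
grip_width: 0.0853
[ 0.62174726 -0.29217265  0.11215758]
finger ground shadow (np.float64(256.97665489665343), np.float64(131.63552737870958))
finger ground shadow (np.float64(234.44677515445488), np.float64(133.7133158616561))
[238 125] [252 141]
```

View pics/c10.png

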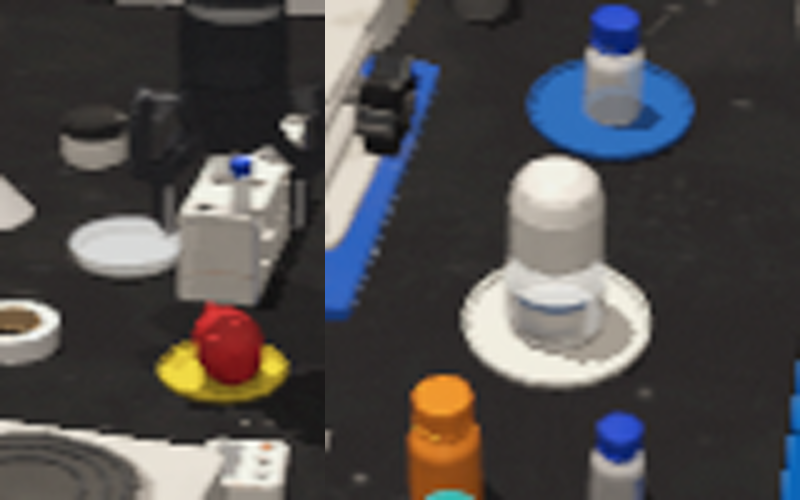

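```bash
python3 -m jog '[{"delta_pos":[-1,2,-35],"spin":0,"claw":0},{"delta_pos":[-1,2,-70],"spin":0,"claw":0},{"delta_pos":[-1,2,-92],"spin":0,"claw":0},{"delta_pos":[-1,2,-100],"spin":0,"claw":0},{"delta_pos":[-1,2,-100],"spin":0,"claw":0.9},{"delta_pos":[-1,2,-100],"spin":0,"claw":0.9},{"delta_pos":[-1,2,-100],"spin":0,"claw":0.9},{"delta_pos":[-1,2,-100],"spin":0,"claw":0.9}]' 25
python3 -m jog '[{"delta_pos":[0,0,0],"spin":0,"claw":0.9},{"delta_pos":[0,0,0],"spin":0,"claw":0.9},{"delta_pos":[0,0,0],"spin":0,"claw":0.9}]'
python3 -m jog '[{"delta_pos":[0,0,20],"spin":0,"claw":0.9},{"delta_pos":[0,0,50],"spin":0,"claw":0.9},{"delta_pos":[0,0,80],"spin":0,"claw":0.9},{"delta_pos":[0,0,80],"spin":0,"claw":0.9},{"delta_pos":[0,0,80],"spin":0,"claw":0.9}]'
python3 - <<'E'
from h import *
s=eyes.grab_frame("side");p=bot.observe()["position"];print(p,bot.observe()["tool_rot"])
cv2.imwrite("pics/s11.png",s)
print(proj("side",[p[0],p[1],p[2]+.022]))
m=mask(s,"red")[90:145,215:275]; n,l,st,c=cv2.connectedComponentsWithStats(m); print(st,c)
print("yellow",circ(onz("side",blob(s,"yellow",(245,139),26),.007)))
E
```

```text
clock: 18.55
position: [0.6217, -0.2905, 0.0139]
tool_rot: [3.12, -0.001, 1.95]
force: [-1.8, 0.4, 7.4]
grip_width: 0.04
clock: 18.85
position: [0.6217, -0.2905, 0.0143]
tool_rot: [3.12, -0.001, 1.95]
force: [0.4, -0.2, -1.0]
grip_width: 0.0398
clock: 19.35
position: [0.6219, -0.2906, 0.0947]
tool_rot: [3.119, -0.001, 1.95]
force: [0.6, 1.1, -1.3]
grip_width: 0.0398
[ 0.62148555 -0.29033047  0.0937647 ] [ 3.12039693e+00 -1.61320120e-03  1.95007663e+00]
(np.float64(245.63056833726498), np.float64(112.41797351936407))
[[   0    0   60   55 3130]
 [  25   16   14   16  167]
 [  58   53    2    2    3]] [[29.39520767 27.16325879]
 [30.94011976 23.46107784]
 [58.66666667 53.66666667]]
yellow [ 630.2 -298.1   54. ]
```

```bash
python3 -m jog '[{"delta_pos":[-38,11,0],"spin":0,"claw":0.9},{"delta_pos":[-76,22,0],"spin":0,"claw":0.9},{"delta_pos":[-114,34,0],"spin":0,"claw":0.9},{"delta_pos":[-140,42,0],"spin":0,"claw":0.9},{"delta_pos":[-154,46,0],"spin":0,"claw":0.9},{"delta_pos":[-154,46,0],"spin":0,"claw":0.9},{"delta_pos":[-154,46,-20],"spin":0,"claw":0.9},{"delta_pos":[-154,46,-20],"spin":0,"claw":0.9}]'
python3 -c "
from h import *
print(bot.observe()['position'])"
```

```text
clock: 20.2
position: [0.4669, -0.2438, 0.0717]
tool_rot: [3.123, -0.004, 1.95]
force: [-0.9, 0.2, -0.7]
grip_width: 0.0397
[ 0.46692798 -0.24382932  0.07170567]
```

```bash
python3 -m jog '[{"delta_pos":[1,-1,-25],"spin":0,"claw":0.9},{"delta_pos":[1,-1,-48],"spin":0,"claw":0.9},{"delta_pos":[1,-1,-56],"spin":0,"claw":0.9},{"delta_pos":[1,-1,-57],"spin":0,"claw":0.9},{"delta_pos":[1,-1,-57],"spin":0,"claw":0.9}]'
python3 -m jog '[{"delta_pos":[0,0,0],"spin":0,"claw":0.5},{"delta_pos":[0,0,0],"spin":0,"claw":0},{"delta_pos":[0,0,0],"spin":0,"claw":0},{"delta_pos":[0,0,0],"spin":0,"claw":0},{"delta_pos":[0,0,15],"spin":0,"claw":0},{"delta_pos":[0,0,50],"spin":0,"claw":0},{"delta_pos":[0,0,95],"spin":0,"claw":0},{"delta_pos":[0,0,110],"spin":0,"claw":0}]'
python3 -m jog '[{"delta_pos":[0,48,0],"spin":0.15,"claw":0},{"delta_pos":[-5,96,0],"spin":0.3,"claw":0},{"delta_pos":[-10,144,0],"spin":0.45,"claw":0},{"delta_pos":[-15,190,0],"spin":0.6,"claw":0},{"delta_pos":[-15,235,0],"spin":0.75,"claw":0},{"delta_pos":[-15,280,0],"spin":0.9,"claw":0},{"delta_pos":[-15,325,0],"spin":1.05,"claw":0},{"delta_pos":[-15,370,0],"spin":1.2,"claw":0}]'
python3 - <<'E'
from h import *
t=eyes.grab_frame("top");s=eyes.grab_frame("side");cv2.imwrite("pics/t12.png",t);cv2.imwrite("pics/s12.png",s)
print(bot.observe()["position"],bot.observe()["tool_rot"])
cv2.imwrite("pics/c12.png",np.vstack([np.hstack([cv2.resize(t[177:227,345:410],None,fx=6,fy=6,interpolation=2),cv2.resize(t[185:235,284:349],None,fx=6,fy=6,interpolation=2)]),np.hstack([cv2.resize(s[120:170,250:315],None,fx=6,fy=6,interpolation=2),cv2.resize(s[150:200,250:315],None,fx=6,fy=6,interpolation=2)])]))
E
```

```text
clock: 20.7
position: [0.4682, -0.245, 0.0151]
tool_rot: [3.123, -0.004, 1.95]
force: [0.3, -0.7, -0.2]
grip_width: 0.0399
clock: 21.5
position: [0.4693, -0.2457, 0.1297]
tool_rot: [3.119, -0.001, 1.95]
force: [0.3, -0.5, -0.6]
grip_width: 0.0854
clock: 22.3
position: [0.4542, 0.1258, 0.131]
tool_rot: [3.12, 0.001, -3.127]
force: [0.0, -0.9, -0.1]
grip_width: 0.0853
[0.45428129 0.12983149 0.1309414 ] [ 3.11703390e+00  1.24054180e-03 -3.12118583e+00]
```

View pics/c12.png

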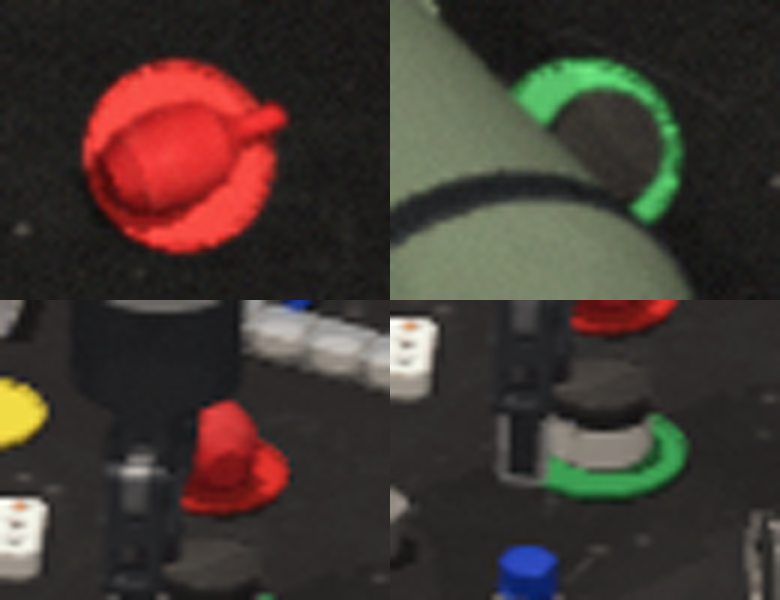

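```bash
python3 -m jog '[{"delta_pos":[0,0,40],"spin":0.15,"claw":0},{"delta_pos":[0,45,50],"spin":0.3,"claw":0},{"delta_pos":[0,90,50],"spin":0.45,"claw":0},{"delta_pos":[0,135,50],"spin":0.47,"claw":0},{"delta_pos":[1,175,50],"spin":0.47,"claw":0},{"delta_pos":[1,190,50],"spin":0.47,"claw":0},{"delta_pos":[1,190,50],"spin":0.47,"claw":0},{"delta_pos":[1,190,50],"spin":0.47,"claw":0}]'
python3 - <<'E'
from h import *
t=cv2.imread("pics/t12.png")
print(bot.observe()["position"],bot.observe()["tool_rot"],bot.observe()["qpos"][6])
print("red",circ(onz("top",blob(t,"red",(375,203),24),.007)),onz("top",[[345+179.5/6,177+155/6]],.007)*1000)
a,b=onz("top",[[345+288/6,177+117/6],[345+101/6,177+168/6]],.031)*1000; print((a+b)/2,np.hypot(*(a-b)))
for f in("t2","t5"):
    im=cv2.imread(f"pics/{f}.png"); g=blob(im,"green",(316,211),24); print(f,circ(onz("top",g,.007)))
    m=mask(im,"green"); h=cv2.convexHull(g); k=np.zeros_like(m); cv2.fillConvexPoly(k,h,255); k=k&~m; n,l,st,c=cv2.connectedComponentsWithStats(k); i=1+np.argmax(st[1:,4]); print(st[i],c[i])
E
```

```text
clock: 23.2
position: [0.4554, 0.3187, 0.1813]
tool_rot: [3.118, 0.001, -2.652]
force: [0.0, 0.1, -0.1]
grip_width: 0.0853
[0.4554048  0.31865161 0.18127481] [ 3.11820904e+00  1.02973598e-03 -2.65175400e+00] 1.1769148449874793
red [ 473.4 -259.4   55. ] [[ 468.47172445 -256.80427077]]
[ 471.96697627 -257.63893341] 99.0352451535124
t2 [445.  -76.6  50.1]
[309 200  21  20 319] [318.8369906  209.63949843]
t5 [445.1 -76.2  50.4]
[309 201  21  19 313] [318.81469649 209.84025559]
```

```bash
python3 -m jog '[{"delta_pos":[0,0,-25],"spin":0,"claw":0},{"delta_pos":[0,0,-65],"spin":0,"claw":0},{"delta_pos":[0,0,-105],"spin":0,"claw":0},{"delta_pos":[0,0,-128],"spin":0,"claw":0},{"delta_pos":[0,0,-134],"spin":0,"claw":0},{"delta_pos":[0,0,-134],"spin":0,"claw":0.7},{"delta_pos":[0,0,-134],"spin":0,"claw":0.7},{"delta_pos":[0,0,-134],"spin":0,"claw":0.7}]' 25
python3 -m jog '[{"delta_pos":[0,0,0],"spin":0,"claw":0.7},{"delta_pos":[0,0,0],"spin":0,"claw":0.7},{"delta_pos":[0,0,0],"spin":0,"claw":0.7}]'
python3 -m jog '[{"delta_pos":[0,0,10],"spin":0,"claw":0.7},{"delta_pos":[0,0,12],"spin":0,"claw":0.7},{"delta_pos":[0,0,12],"spin":0,"claw":0.7},{"delta_pos":[0,0,12],"spin":0,"claw":0.7}]'
```

```text
clock: 24.0
position: [0.4563, 0.3188, 0.0489]
tool_rot: [3.118, 0.003, -2.652]
force: [-0.4, -1.6, 14.4]
grip_width: 0.0465
clock: 24.3
position: [0.4565, 0.3189, 0.0493]
tool_rot: [3.118, 0.004, -2.652]
force: [0.6, -0.2, -0.7]
grip_width: 0.0463
clock: 24.7
position: [0.4565, 0.3188, 0.0614]
tool_rot: [3.118, 0.004, -2.653]
force: [-0.6, -0.6, -0.9]
grip_width: 0.0463
```

```bash
python3 -m jog '[{"delta_pos":[-1,1,-6],"spin":0,"claw":0.7},{"delta_pos":[-1,1,-12],"spin":0,"claw":0.7},{"delta_pos":[-1,1,-12],"spin":0,"claw":0.7},{"delta_pos":[-1,1,-12],"spin":0,"claw":0.7}]'
python3 -m jog '[{"delta_pos":[0,0,0],"spin":0,"claw":0.4},{"delta_pos":[0,0,0],"spin":0,"claw":0},{"delta_pos":[0,0,0],"spin":0,"claw":0},{"delta_pos":[0,0,5],"spin":0,"claw":0},{"delta_pos":[0,0,40],"spin":0,"claw":0},{"delta_pos":[0,0,85],"spin":0,"claw":0},{"delta_pos":[0,0,125],"spin":0,"claw":0},{"delta_pos":[0,-40,125],"spin":0,"claw":0}]'
python3 -m jog '[{"delta_pos":[0,-50,0],"spin":0,"claw":0},{"delta_pos":[0,-100,0],"spin":0,"claw":0},{"delta_pos":[-2,-150,0],"spin":0,"claw":0},{"delta_pos":[-4,-200,0],"spin":0,"claw":0},{"delta_pos":[-6,-250,0],"spin":0,"claw":0},{"delta_pos":[-8,-300,0],"spin":0,"claw":0},{"delta_pos":[-10,-340,0],"spin":0,"claw":0},{"delta_pos":[-10,-363,-20],"spin":0,"claw":0}]'
python3 -m jog '[{"delta_pos":[0,0,-30],"spin":0,"claw":0},{"delta_pos":[0,0,-60],"spin":0,"claw":0},{"delta_pos":[0,0,-60],"spin":0,"claw":0}]'
python3 - <<'E'
from h import *
print(bot.observe()["position"])
t=eyes.grab_frame("top"); s=eyes.grab_frame("side");cv2.imwrite("pics/t13.png",t);cv2.imwrite("pics/s13.png",s)
cv2.imwrite("pics/c13.png",np.hstack([cv2.resize(t[180:230,155:215],None,fx=6,fy=6,interpolation=2),cv2.resize(s[210:290,215:280],None,fx=6,fy=6,interpolation=2)[:300],]) if 0 else np.hstack([cv2.resize(t[180:230,155:215],(360,300)),cv2.resize(s[215:290,215:300],(340,300))]))
E
```

```text
clock: 25.1
position: [0.4555, 0.3198, 0.0488]
tool_rot: [3.118, 0.004, -2.652]
force: [1.8, 0.2, -0.3]
grip_width: 0.0459
clock: 25.9
position: [0.4566, 0.285, 0.179]
tool_rot: [3.115, 0.013, -2.647]
force: [1.9, -0.8, -0.5]
grip_width: 0.0858
clock: 26.7
position: [0.4472, -0.0816, 0.1608]
tool_rot: [3.118, 0.015, -2.651]
force: [1.7, 0.2, -1.6]
grip_width: 0.0852
clock: 27.0
position: [0.4455, -0.0814, 0.0987]
tool_rot: [3.116, 0.012, -2.651]
force: [-0.2, 1.0, 0.7]
grip_width: 0.0856
[ 0.44549098 -0.08143538  0.09870445]
```

View pics/c13.png

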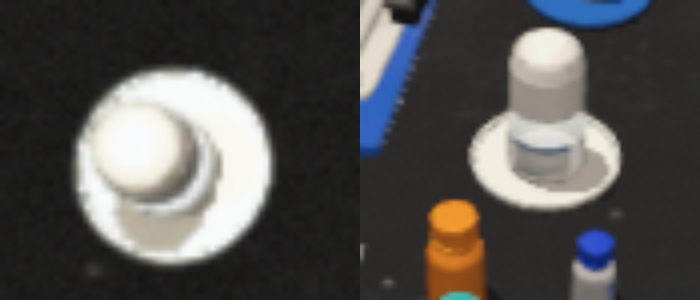

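```bash
python3 -m jog '[{"delta_pos":[-1,1,-35],"spin":0,"claw":0},{"delta_pos":[-1,1,-70],"spin":0,"claw":0},{"delta_pos":[-1,1,-84],"spin":0,"claw":0},{"delta_pos":[-1,1,-84],"spin":0,"claw":0.6},{"delta_pos":[-1,1,-84],"spin":0,"claw":0.6},{"delta_pos":[-1,1,-84],"spin":0,"claw":0.6},{"delta_pos":[-1,1,-84],"spin":0,"claw":0.6},{"delta_pos":[-1,1,-84],"spin":0,"claw":0.6}]' 40
python3 -m jog '[{"delta_pos":[0,0,0],"spin":0,"claw":0.6},{"delta_pos":[0,0,0],"spin":0,"claw":0.6}]'
python3 -m jog '[{"delta_pos":[0,0,20],"spin":0,"claw":0.6},{"delta_pos":[0,0,60],"spin":0,"claw":0.6},{"delta_pos":[0,0,100],"spin":0,"claw":0.6},{"delta_pos":[0,0,120],"spin":0,"claw":0.6},{"delta_pos":[35,0,120],"spin":0,"claw":0.6},{"delta_pos":[70,-20,120],"spin":0,"claw":0.6},{"delta_pos":[105,-45,120],"spin":0,"claw":0.6},{"delta_pos":[140,-75,120],"spin":0,"claw":0.6}]'
```

```text
clock: 27.9
position: [0.4472, -0.0802, 0.0195]
tool_rot: [3.119, 0.017, -2.65]
force: [-2.4, 3.6, 8.2]
grip_width: 0.0558
clock: 28.1
position: [0.4482, -0.0804, 0.0209]
tool_rot: [3.121, 0.019, -2.65]
force: [0.1, 0.1, -1.3]
grip_width: 0.0557
clock: 28.9
position: [0.5896, -0.1558, 0.142]
tool_rot: [3.121, 0.02, -2.649]
force: [-0.0, 0.8, -0.1]
grip_width: 0.0559
```

```bash
python3 -m jog '[{"delta_pos":[12,-40,0],"spin":0,"claw":0.6},{"delta_pos":[24,-80,0],"spin":0,"claw":0.6},{"delta_pos":[34,-115,0],"spin":0,"claw":0.6},{"delta_pos":[41,-135,0],"spin":0,"claw":0.6},{"delta_pos":[41,-142,-30],"spin":0,"claw":0.6},{"delta_pos":[41,-142,-60],"spin":0,"claw":0.6},{"delta_pos":[41,-142,-70],"spin":0,"claw":0.6},{"delta_pos":[41,-142,-70],"spin":0,"claw":0.6}]'
python3 - <<'E'
from h import *
print(bot.observe()["position"])
s=eyes.grab_frame("side"); cv2.imwrite("pics/s14.png",s)
print("yellow",circ(onz("side",blob(s,"yellow",(245,139),26),.007)))
E
```

```text
clock: 29.7
position: [0.63, -0.2973, 0.0713]
tool_rot: [3.119, 0.019, -2.649]
force: [-0.9, -0.4, -1.2]
grip_width: 0.0562
[ 0.63003411 -0.29726612  0.07129266]
yellow [ 628.3 -298.5   54.5]
```

```bash
python3 -m jog '[{"delta_pos":[0,-1,-25],"spin":0,"claw":0.6},{"delta_pos":[0,-1,-44],"spin":0,"claw":0.6},{"delta_pos":[0,-1,-50],"spin":0,"claw":0.6},{"delta_pos":[0,-1,-50],"spin":0,"claw":0.6},{"delta_pos":[0,-1,-50],"spin":0,"claw":0.6}]'
python3 -m jog '[{"delta_pos":[0,0,0],"spin":0,"claw":0.3},{"delta_pos":[0,0,0],"spin":0,"claw":0},{"delta_pos":[0,0,0],"spin":0,"claw":0},{"delta_pos":[0,0,5],"spin":0,"claw":0},{"delta_pos":[0,0,40],"spin":0,"claw":0},{"delta_pos":[0,0,85],"spin":0,"claw":0},{"delta_pos":[0,0,125],"spin":0,"claw":0},{"delta_pos":[-20,30,125],"spin":0,"claw":0}]'
python3 -m jog '[{"delta_pos":[-20,40,0],"spin":0,"claw":0},{"delta_pos":[-40,80,0],"spin":0,"claw":0},{"delta_pos":[-60,120,0],"spin":0,"claw":0},{"delta_pos":[-80,160,0],"spin":0,"claw":0},{"delta_pos":[-100,200,0],"spin":0,"claw":0},{"delta_pos":[-120,240,0],"spin":0,"claw":0},{"delta_pos":[-140,280,0],"spin":0,"claw":0},{"delta_pos":[-140,280,0],"spin":0,"claw":0}]'
python3 - <<'E'
from h import *
t=eyes.grab_frame("top");s=eyes.grab_frame("side");cv2.imwrite("pics/t15.png",t);cv2.imwrite("pics/s15.png",s)
print("yellow",circ(onz("top",blob(t,"yellow",(387,152),24),.007)))
b=blob(t,"yellow",(387,152),24);k=np.zeros(t.shape[:2],np.uint8);cv2.fillConvexPoly(k,cv2.convexHull(b),255);k=k&~mask(t,"yellow")
n,l,st,c=cv2.connectedComponentsWithStats(k);i=1+np.argmax(st[1:,4]);print(st[i],c[i],"lid+side",onz("top",[c[i]],.040)*1000)
g=lambda im,y,x:cv2.resize(im[y:y+50,x:x+65],None,fx=6,fy=6,interpolation=2)
cv2.imwrite("pics/c15.png",np.vstack([np.hstack([g(t,127,355),g(t,177,345)]),np.hstack([g(s,110,215),g(s,120,250)])]))
E
```

```text
clock: 30.25
position: [0.6313, -0.2986, 0.0236]
tool_rot: [3.122, 0.021, -2.649]
force: [-0.5, -0.3, -0.7]
grip_width: 0.0556
clock: 31.05
position: [0.6145, -0.2725, 0.1545]
tool_rot: [3.13, 0.026, -2.652]
force: [0.9, 0.1, 0.3]
grip_width: 0.0856
clock: 31.85
position: [0.4726, 0.0122, 0.1553]
tool_rot: [3.129, 0.027, -2.646]
force: [-0.7, -1.3, 0.1]
grip_width: 0.0856
yellow [ 626.7 -299.6   51. ]
[378 140  20  21 313] [387.61661342 150.1341853 ] lid+side [[ 624.29352335 -291.97610384]]
```

View pics/c15.png

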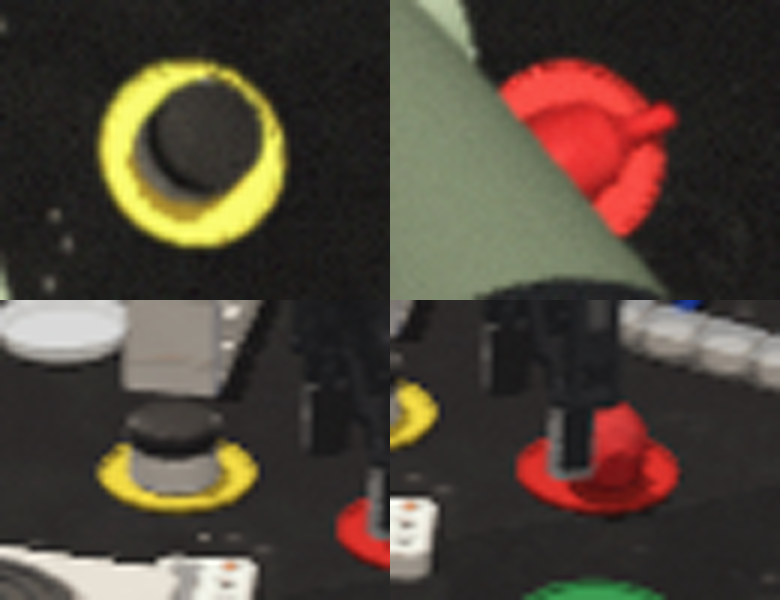

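```bash
python3 - <<'E'
from h import *
o=lambda x,y,z:np.round(onz("top",[[355+x/6-.4,127+y/6-.4]],z)*1000,1)
print("lid",o(207.5,136,.045),o(204,138,.045),"tray",o(193,153,.007))
t=cv2.imread("pics/t15.png");v=cv2.cvtColor(t,cv2.COLOR_BGR2HSV)
b=blob(t,"black",(389,150),14);print(circ(onz("top",b,.045)),b.min(0),b.max(0))
c=v[...,1]; print(t[138:164,376:402,2])
E
```

```text
lid [[ 625.8 -295.2]] [[ 624.7 -293.4]] tray [[ 626.3 -300.2]]
[ 624.5 -293.3   29.9] [379 141] [397 159]
[[ 31  40  73 134 166 170 212 227 226 223 218 223 227 201 190 131 118 100
   57  30  28  28  30  28  28  34]
 [ 42  83 145 213 231 218 213 240 247 245 242 239 237 189 141 162 210 200
  142  59  36  31  29  26  24  29]
 [105 162 202 227 243 248 247 245 240 222 175 142 132 117 104  97 127 160
  211 132  77  37  23  28  31  30]
 [196 228 243 248 249 249 243 213 172 123  83  70  61  65  65  56  66 101
  138 172 153  81  39  32  23  28]
 [233 242 249 249 249 244 206 121  77  65  61  60  58  53  56  52  53  60
   68 129 185 156  87  39  30  26]
 [239 249 250 249 244 207 121  70  61  64  61  56  59  54  56  52  47  54
   51  73 150 172 152  79  38  28]
 [249 250 249 244 212 122  63  62  62  58  62  61  56  57  52  52  52  53
   46  48  75 129 172 157  59  29]
 [250 250 245 217 128  55  49  64  66  60  61  60  59  57  55  53  57  48
   50  44  52  77 148 195 101  36]
 [250 247 228 137  53  49  61  68  68  66  62  60  59  56  56  57  51  52
   50  49  49  76 151 203 162  57]
 [249 239 173
[... 1140 characters left out ...]
54  52  66
  122 214 247 250 250 248 227 200]
 [249 238 187 162 138 116  96  83  64  52  40  33  31  38  43  62  66 118
  211 245 249 250 250 244 219 171]
 [249 242 195 180 166 146 119  95  91  85  75  64  60  59  74  96 130 208
  245 249 250 250 249 233 213 101]
 [248 246 237 219 180 168 152 134 123 118 113 105  97 103 129 160 215 245
  249 250 250 249 244 232 179  65]
 [239 249 248 238 195 179 173 165 158 159 155 147 145 157 183 224 245 249
  250 250 250 245 232 215 108  35]
 [191 240 248 246 235 221 189 179 172 172 173 172 184 221 233 245 250 250
  249 249 249 234 202 116  46  25]
 [100 190 239 248 249 244 237 219 189 183 187 191 224 244 249 250 250 250
  249 243 244 204 130  51  24  25]]
```

```bash
python3 - <<'E'
from h import *
s=cv2.imread("pics/s15.png"); x0=int(round(proj("side",[.6285,-.2985,.02])[0])); print(x0)
for y in range(120,200-52): print(y,s[y,x0-1:x0+2].mean(0).round().astype(int))
for n,p in(("front base",[.6285,-.2985+.029,.004]),("front rim top out",[.6285,-.2985+.048,.007]),("rim foot",[.6285,-.2505,0]),("back rim",[.6285,-.2985-.048,.007]),("lid front top",[.6285,-.2685,.045]),("lid front bottom",[.6285,-.2685,.030]),("lid back",[.6285,-.3285,.045])): print(n,np.round(proj("side",p),1))
t=cv2.imread("pics/t15.png")
for n,p in(("lid L",[.6285,-.2685,.045]),("lid R",[.6285,-.3285,.045]),("lidbot L",[.6285,-.2685,.03]),("base L",[.6285,-.2695,.004]),("tray L",[.6285,-.2505,.007]),("tray R",[.6285,-.3465,.007])): print(n,np.round(proj("top",p),1))
r=int(round(proj("top",[.6285,-.2985,.007])[1])); print(r,[tuple(v) for v in t[r-3,366:406].tolist()])
E
```

```text
244
120 [121 131 139]
121 [131 140 148]
122 [131 140 148]
123 [131 140 148]
124 [132 140 148]
125 [103 110 116]
126 [50 52 56]
127 [57 60 65]
128 [60 64 69]
129 [61 64 70]
130 [62 66 71]
131 [63 68 74]
132 [59 62 67]
133 [39 40 43]
134 [28 28 29]
135 [25 25 27]
136 [62 65 69]
137 [134 144 152]
138 [132 142 148]
139 [131 140 148]
140 [131 141 148]
141 [132 141 148]
142 [ 70 111 124]
143 [ 67 211 235]
144 [ 47 160 181]
145 [23 69 81]
146 [44 48 52]
147 [46 46 49]
front base [242.8 142.5]
front rim top out [241.7 144.2]
rim foot [241.7 145.9]
back rim [246.9 132.5]
lid front top [242.6 132.7]
lid front bottom [242.7 136.4]
lid back [245.9 125.6]
lid L [380.4 148.3]
lid R [399.9 148.6]
lidbot L [378.9 149.5]
base L [376.7 151.5]
tray L [371.  151.2]
tray R [401.3 151.6]
151 [(29, 29, 31), (19, 22, 24), (30, 30, 35), (34, 38, 35), (29, 31, 32), (35, 71, 77), (61, 173, 185), (102, 245, 247), (115, 251, 250), (117, 251, 250), (110, 248, 247), (96, 225, 223), (72, 118, 121), (48, 55, 58), (27, 28, 29), (39, 42, 47), (54, 58, 60), (54, 59, 62), (55, 59, 64), (56, 62, 65), (56, 63, 64), (49, 54, 58), (48, 55, 56), (51, 52, 56), (48, 54, 54), (50, 54, 57), (47, 53, 56), (47, 50, 53), (41, 44, 48), (47, 50, 54), (44, 48, 50), (46, 54, 56), (50, 100, 101), (77, 206, 209), (64, 179, 194), (53, 144, 160), (28, 48, 52), (27, 27, 30), (29, 29, 30), (26, 27, 30)]
```

```bash
python3 - <<'E'
from h import *
s=eyes.grab_frame("side"); q=proj("side",[.4557,.1325,.061]); b=blob(s,"blue",(int(q[0]),int(q[1])),9); print("cap",np.round(q,1),(b.min(0)+b.max(0))/2)
d=cv2.absdiff(s,cv2.imread("pics/s13.png"))[215:275,225:300]; print("dome area change",d.max())
print(bot.observe()["clock"],bot.observe()["force"]); print(bot.job_done())
E
```

```text
cap [272.6 195.7] [272.5 195.5]
dome area change 4
32.0 [ 0.18403445 -0.65513684 -0.71340938]
the job is handed in; nothing more can be done
None
```

All four items are upright on their own trays, and I handed the job in at 32 s on the robot's clock. I parked the jar on the green tray, then placed the cap bottle on blue, the dome bottle on white, the bulb on red and finally the jar on yellow.

How well centred each one looked in the last checks:

| Item | Offset from tray centre |
|---|---|
| Cap bottle | about 2 mm |
| Dome bottle | about 1–2 mm |
| Bulb | about 2.5–3.5 mm, mostly in +x |
| Jar | about 0–4 mm in y; the two cameras disagreed |

- **Dome bottle:** it first landed about 4 mm off in y, so I gripped it again with the jaws turned a quarter turn and set it down again.
- **Jar:** a first crop of the top view suggested +4 to 5 mm, while the side view and the arm's own position put it about centred. Checking its edges left 1–3 mm, so I did not move it again.
- **Before handing in:** the cap bottle was where it should be, and the area round the dome bottle had not changed. The gripper was open above the trays, and the force readings showed nothing touching it.

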